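# Load the reader's cup carriage and slide it to the click

### The arm

A 7-joint arm with a two-finger parallel gripper is mounted at the origin on a cart in front of the work surface, level with it; the furniture and walls round the work are solid. World frame = base frame: x ahead of the robot, y to its left, z up, the work surface at z = 0. Lengths are in m, angles in degrees, forces in N, time in s.
With the tool pointing down it reaches from about 0.425 to 0.95 m from the base axis. Payload 4.7 kg.
Tool frame: the origin (TCP) lies at the very end of the fingers, on their centre line; the grasp point (between the pads) lies 19 mm behind it (grip_depth is the distance from the TCP to the grasp point, in m); z points along the fingers, y is the line along which they close (so a half turn about z gives the same grasp; the last joint's range is limited). The gripper opens to 87 mm and grips with 3 to 60 N. Pads are 19 mm wide; open, the fingers measure 117 mm over their backs; the gripper's body (75 mm by 190 mm) begins 51 mm behind the grasp point.
Start: joints at [-70.869, 26.849, -2.785, 87.806, 1.381, 65.374, -4.715], TCP at [0.24, 0.631, 0.197] pointing down, gripper open.
Joint ranges: [-148.3, 148.3], [-19.14, 114.17], [-79.39, 73.82], [5.75, 140.21], [-59.74, 239.74], [12.07, 113.84], [-152.46, 152.46]. Speed limits (degrees/s): [147.25, 147.25, 180, 180, 180, 180, 180].

### API

Orientations are given as a 3x3 rotation matrix whose columns are the frame's x, y, z axes.
In Python, from plant import * gives the robot as it stands.
- The arm moves only by the tool step_arm, never from a script. Its argument "increments" is a list of rows, each a list of 5 numbers: the opening, from 0 (shut) to 1 (fully open), then the shift along the tool's x, y, z in cm, then the turn about the tool's z in degrees. A call has 1 to 12 rows; each row shifts and turns the commanded pose from where the row before left it, along the tool's axes as they then stand; what a row does not reach is not made up. A row lasts 1/8 s, in which the tool goes at most 62.5 mm and 10.7 degrees, less where a joint would pass 70% of its speed; a pose out of reach is approached as far as the arm can. A call is refused whole if a number of a shift passes 6.25 or a number of a turn 10.7, either way. A call with a gripper value outside its range is refused whole. The fingers move at their own pace and stop on an object; "squeeze" is the grip in N (left out, the last holds). Time passes only in rows, so rows that do not move let the fingers close. It gives the time, the measured TCP pose, the force, the opening and the grip force at its end, in the units of the state.
- observe(): the state, without advancing time (a new reading comes with each control period).
- camera(name): name is "scene" or "side" or "wrist"; returns a dict with "color" (384x512x3 uint8, red, green, blue), "range_z" (384x512 float32, m along the optical axis (not along the pixel's ray), 0 where there is no reading), "mtx" (3x3 intrinsics, pixels), "dist_coeffs" ([k1, k2, p1, p2, k3] as OpenCV has them; the pictures are not rectified), "R" (3x3) and "t" (3): a world point X has camera coordinates R X + t; the wrist camera has in their place "T_tool_cam" (4x4, takes a point from camera to tool coordinates, whose origin is the TCP and whose axes are the flange's). Camera axes: x right, y down, z forward; pixel columns grow to the right and rows downward; lengths in m; the calibration is good to about 2 mm. A picture is of the moment at which its call begins: read the wrist's pose just before it.
- sign_off(): hands the job in; it is judged then, once.
The state is a dict: "t": time; "joint_positions": joint angles; "dq": joint speeds; "effort": joint torques, N m; "tool_pos": TCP position; "tool_rot": TCP orientation; "contact_force": force on the tool from outside, world axes, zero at the start; "torque": the same for the moment, N m; "width": finger opening in m; "gripper_force": force on a finger pad.
Only numpy, scipy, OpenCV 4.12 (cv2) and the standard library are available. Lean on these libraries where they do the work, as an engineer would, in place of code of your own. Each camera call takes 0.05 s, during which the arm holds its last target. There are 200 camera calls.

### The job

Nest the loose orange sample cup into the matching blue cup on the reader's sliding carriage, upright and fully home, and let go of it before the carriage is slid. Then take the carriage by its upright black grip and slide it along the rail to the white reader until its spring ball clicks into the notch between the two ribs, without running past the notch and without pushing the other things on the bench about. Finish there, still holding the grip: do not let go.

Things in the scene. Friction and masses are not known exactly. Their poses are not given: they have to be found in the camera images.
- cup: Loose orange tapered cup, open at the top, 55 mm high, 38 mm across at the foot and 56 mm at the rim, wall 2.5 mm, raised inner floor 22 mm above the foot, 40 g. Origin: centre of its underside; z points up out of the mouth. It stands on the bench. Grip it from outside across the rim, with fingertips at most 20 mm below the rim, so that they stay above the blue cup's rim when it is nested.
- rail: Dark steel rail, 60 x 290 mm, fixed to the bench, with an aluminium carriage on it. Origin: centre of its underside, on the bench. Its y axis is the way the carriage slides towards the notch (travel 180 mm), its -x axis points to the side with the black grip, its +x axis to the side with the reader.
- carriage: Aluminium carriage on the rail with an upright black ribbed grip and a fixed blue cup on it. Origin: on the bench, straight below the centre of the blue cup; axes as the rail's.
- grip (a point): Centre of the top of the upright black ribbed grip of the carriage, 100 mm above the bench. The grip is 20 mm along rail x, 14 mm along rail y and its lowest 20 mm are the carriage, so 80 mm can be held. It stands 70 mm to rail -x of the centre of the blue cup and is rigidly part of the carriage: hold and slide the carriage by it; pinching it along rail y is firmest.
- carriage_slide (a joint): Slide of the carriage along rail y in m; grows towards the notch, 0 at the far end stop, 0.18 at the other. It starts at 0 to 0.03. The rail drags with about 1.5 N. The ball has to climb the first rib (about 8 N push in all), then drops into the notch (the push falls off and the ball pulls the carriage in); the second rib is higher (about 9 N to leave the notch).
- nest (a point): Where the underside centre of the orange cup lies when fully home: centre of the inner floor of the blue cup, a cup of the same shape fixed upright on the carriage, 43 mm above the bench. The blue rim is 76 mm above the bench, and the nested orange cup stands 22 mm out of it, with 1 mm play all round. Moves with the carriage.
- mark (a point): Point on the carriage at the spring ball (steel, 8 mm across), on the edge beside the reader, 16 mm above the bench. A red line on the carriage points to it. It lies 38 mm to rail +x of the blue cup's centre.
- notch (a point): The notch between the two upright steel ribs (13 mm apart centre to centre, 8 mm thick, the second stands 2 mm further out) on the front of the white reader, 16 mm above the bench; the ball is in the notch when mark coincides with this point along rail y. A red line on the reader points to it. The reader (80 mm high) is fixed; its place along the rail differs from time to time. Axes as the rail's.
- beaker: Glass beaker of green water, 94 mm across, 112 mm high; origin at the centre of its underside. Not part of the job: leave it where it stands.
- petri: Petri dish with lid, 90 mm across, 15 mm high; origin at the centre of its underside. Not part of the job: leave it where it stands.
- oil_dropper: Brown dropper bottle with black top, 33 mm across, 102 mm high; origin at the centre of its underside. Not part of the job: leave it where it stands.
- jar: Clear sample jar with white lid, 54 mm across, 57 mm high; origin at the centre of its underside. Not part of the job: leave it where it stands.
- vial_a: Small glass vial with white cap, 19 mm across, 54 mm high; origin at the centre of its underside. Not part of the job: leave it where it stands.
- vial_b: Small glass vial with black cap, 19 mm across, 54 mm high; origin at the centre of its underside. Not part of the job: leave it where it stands.
Not all that is in view belongs to the job. Of the things like the cup, leave any that is green, pink or purple; of the rest the larger one is meant.

How it is judged (in metres and radians):
On the way:
1. the orange cup is nested in the blue cup, upright, fully home and let go, with the carriage still more than 25 mm short of the notch (horizontal distance between cup and nest below 0.003 m and z of cup in the frame of nest between -0.003 and 0.003 m and angle between cup's own z axis and vertical below 0.08 rad and contact force between the fingers and cup below 0.2 N and y of mark in the frame of notch below -0.025 m), for 0.2 s.
At the end, for the whole second after the job is handed in: The carriage's ball is in the notch (within 3 mm along the rail) and at rest, the fingers still hold the black grip (more than 1 N), and the orange cup is nested in the blue one, untouched by the fingers: within 3 mm of the nest point sideways and in height, tilted less than 0.08 rad (horizontal distance between cup and nest below 0.003 m and z of cup in the frame of nest between -0.003 and 0.003 m and angle between cup's own z axis and vertical below 0.08 rad and contact force between the fingers and cup below 0.2 N and y of mark in the frame of notch between -0.003 and 0.003 m and contact force between the fingers and carriage above 1 N and velocity of joint carriage_slide between -0.01 and 0.01 m/s); the arm keeps its last pose, push and grip.
It fails at once if the carriage ran more than 8 mm past the notch (y of mark in the frame of notch above 0.008 m).
It fails at once if one of the other things on the bench was pushed more than 30 mm (distance of any of beaker, petri, oil_dropper, jar, vial_a, vial_b from where it was at the start of the episode above 0.03 m).
It also fails if it takes over 64 s, if anything falls off the work surface, if the arm or the gripper's body presses on something with over 40 N, if the wrist force passes 120 N, or if a joint passes its speed limit or range.

## Working session

There is one attempt and no reset: what is moved stays moved. The work goes in short steps, Python scripts to look and compute and a tool call to move; the robot and the scene stay as the last step left them, time stands still between calls to the robot, and variables do not carry over. Pictures are saved under pics/ and viewed, at most 10 in all, crops included, and the job is handed in when it is done.

Besides the shell and the picture viewer there is one more tool, called after "Emit:" as name(argument=value, ...) on one line, values as JSON. step_arm: Moves the arm, as the interface text tells. Its arguments: {"type":"object","properties":{"increments":{"type":"array"},"squeeze":{"type":"number"}},"required":["increments"]}

```bash
mkdir -p pics; ls; cat > h.py <<'E'
import numpy as np, cv2
from plant import *
def world(c,s=None):
    d=c["range_z"];h,w=d.shape
    uv=np.stack(np.meshgrid(np.arange(w),np.arange(h)),-1).reshape(-1,1,2).astype(np.float64)
    n=cv2.undistortPoints(uv,np.array(c["mtx"]),np.array(c["dist_coeffs"])).reshape(h,w,2)
    P=np.dstack([n,np.ones((h,w))])*d[...,None]
    if "R" in c: X=(P-np.array(c["t"]))@np.array(c["R"])
    else:
        T=np.array(c["T_tool_cam"]);P=P@T[:3,:3].T+T[:3,3]
        X=P@np.array(s["tool_rot"]).T+np.array(s["tool_pos"])
    X[d==0]=np.nan
    return X
def snap(name,fn):
    s=observe();c=camera(name)
    cv2.imwrite("pics/"+fn+".png",cv2.cvtColor(c["color"],cv2.COLOR_RGB2BGR))
    return c,s,world(c,s)
E
python3 - <<'E'
from h import *
for n in ("scene","side"):
    c,s,X=snap(n,n+"1"); np.savez("pics/"+n+"1.npz",X=X,col=c["color"])
    if "R" in c: print(n,-np.array(c["R"]).T@c["t"])
print(s)
a=cv2.imread("pics/scene1.png");b=cv2.imread("pics/side1.png")
E
```

```text
pics
scene [-0.2322445   0.02104025  0.69199767]
side [ 1.17950173 -0.44739977  0.8267043 ]
{'t': 0.05, 'joint_positions': array([-70.87104874,  26.89670982,  -2.7845977 ,  87.87115548,
         1.38509262,  65.37404605,  -4.71555413]), 'dq': array([-0.00598621, -0.06529567,  0.05266526, -0.04705099,  0.02929115,
       -0.00260334,  0.03714044]), 'effort': array([ 5.16124746e-04, -5.09629369e+01, -8.11790396e-02, -2.37091613e+01,
       -6.15001121e-02,  3.43369832e-02,  4.96046732e-05]), 'tool_pos': array([0.23931868, 0.63048719, 0.1955255 ]), 'tool_rot': array([[-9.34942765e-01,  3.54798153e-01, -5.44747854e-04],
       [ 3.54798546e-01,  9.34941024e-01, -1.80892624e-03],
       [-1.32496571e-04, -1.88451824e-03, -9.99998216e-01]]), 'contact_force': array([-0.61340221,  0.27549614, -0.94132776]), 'torque': array([-0.03967834, -0.01899632,  0.00124825]), 'gripper_force': 0.0, 'width': 0.08698999057539307}
```

View pics/scene1.png

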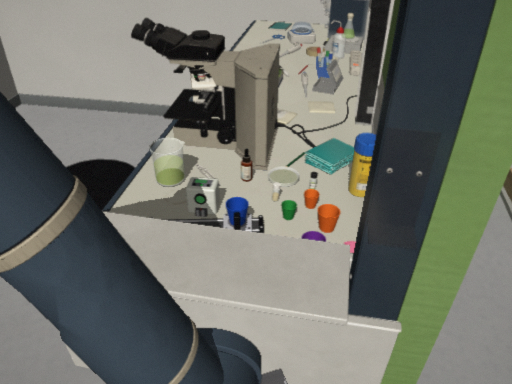

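View pics/side1.png

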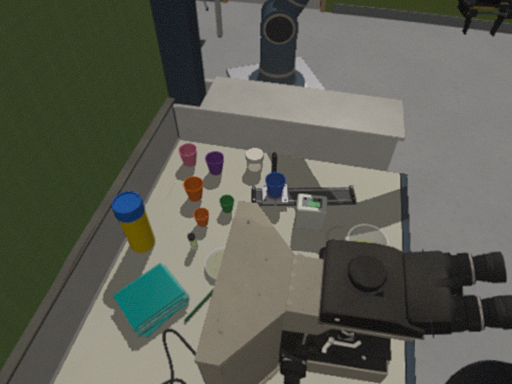

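Scene view: two orange cups, a large one at (328,218) and a small one at (311,199). Green (289,210), purple (313,240) and pink (350,247) are excluded. The larger orange cup at (328,218), seen at (194,189) in the side view, fits the description. Next I measure everything and make the confirming crop.

```bash
python3 - <<'E'
from h import *
for n in ("scene","side"):
    z=np.load(f"pics/{n}1.npz");X=z["X"];hsv=cv2.cvtColor(z["col"],cv2.COLOR_RGB2HSV)
    H,S,V=cv2.split(hsv)
    ms={"orange":(H<14)&(S>170)&(V>90),"blue":(H>108)&(H<128)&(S>150)&(V>60),"purple":(H>128)&(H<150)&(S>110),"pink":(H>160)&(S>90)&(V>90),"green":(H>55)&(H<80)&(S>150)}
    for k,m in ms.items():
        nn,l,st,ce=cv2.connectedComponentsWithStats(m.astype(np.uint8))
        for i in range(1,nn):
            if st[i,4]<40: continue
            P=X[l==i];P=P[~np.isnan(P[:,0])]
            if len(P)<20 or np.median(P[:,0])>1.4: continue
            zt=np.percentile(P[:,2],97);T=P[P[:,2]>zt-.006]
            print(n,k,ce[i].round(),st[i,4],"zmax %.3f"%zt,"top mid",((T.min(0)+T.max(0))/2).round(3),"ext",(T.max(0)-T.min(0)).round(3))
# pixels
    pts={"scene":[(170,160),(203,185),(247,165),(283,175),(276,193),(314,182),(240,222),(262,225),(170,220),(230,260),(200,310)],"side":[(255,160),(274,160),(193,242),(218,262),(300,190),(352,188),(310,205),(365,240),(290,150),(300,105),(255,300),(130,210),(262,200)]}[n]
    for u,v in pts: print(n,(u,v),X[v,u].round(3))
a=cv2.imread("pics/scene1.png")[180:250,180:360];b=cv2.imread("pics/side1.png")[140:240,170:360]
a=cv2.resize(a,None,fx=4,fy=4,interpolation=2)[:,:720];b=cv2.resize(b,(570,300),interpolation=2)
o=np.zeros((590,720,3),np.uint8);o[:280]=a;o[285:585,:570]=b
cv2.imwrite("pics/crop1.png",o)
E
```

```text
scene orange [311. 198.] 212 zmax 0.042 top mid [ 0.564 -0.405  0.039] ext [0.043 0.038 0.007]
scene orange [328. 217.] 469 zmax 0.056 top mid [ 0.467 -0.405  0.053] ext [0.055 0.054 0.008]
scene blue [365. 143.] 244 zmax 0.169 top mid [ 0.425 -0.462  0.272] ext [0.367 0.259 0.219]
scene blue [237. 208.] 396 zmax 0.077 top mid [ 0.516 -0.196  0.086] ext [0.099 0.052 0.029]
scene purple [314. 236.] 141 zmax 0.055 top mid [ 0.395 -0.33   0.054] ext [0.04  0.046 0.008]
scene pink [351. 245.] 67 zmax 0.055 top mid [ 0.299 -0.372  0.11 ] ext [0.117 0.082 0.121]
scene green [289. 209.] 187 zmax 0.040 top mid [ 0.537 -0.332  0.038] ext [0.04  0.036 0.008]
scene (170, 160) [ 0.759 -0.075  0.092]
scene (203, 185) [ 0.632 -0.136  0.081]
scene (247, 165) [ 0.72  -0.28   0.058]
scene (283, 175) [ 0.698 -0.381  0.018]
scene (276, 193) [ 0.607 -0.324  0.03 ]
scene (314, 182) [ 0.621 -0.442  0.03 ]
scene (240, 222) [ 0.463 -0.181  0.083]
scene (262, 225) [ 0.508 -0.25   0.019]
scene (170, 220) [ 0.608 -0.041  0.011]
scene (230, 260) [ 0.299 -0.113  0.142]
scene (200, 310) [ 0.242 -0.041  0.098]
sid
[... 266 characters left out ...]
051 0.007]
side purple [215. 162.] 281 zmax 0.055 top mid [ 0.39  -0.329  0.054] ext [0.057 0.049 0.01 ]
side pink [188. 154.] 292 zmax 0.056 top mid [ 0.33  -0.395  0.055] ext [0.054 0.051 0.009]
side (255, 160) [ 0.435 -0.22   0.056]
side (274, 160) [ 0.481 -0.179  0.088]
side (193, 242) [ 0.638 -0.442  0.033]
side (218, 262) [ 0.699 -0.396  0.014]
side (300, 190) [ 0.542 -0.121  0.009]
side (352, 188) [0.587 0.018 0.019]
side (310, 205) [ 0.651 -0.143  0.08 ]
side (365, 240) [ 0.774 -0.051  0.059]
side (290, 150) [ 0.391 -0.094  0.021]
side (300, 105) [ 0.34  -0.051  0.143]
side (255, 300) [ 0.944 -0.377  0.297]
side (130, 210) [ 0.603 -0.559  0.163]
side (262, 200) [ 0.551 -0.236  0.018]
```

View pics/crop1.png

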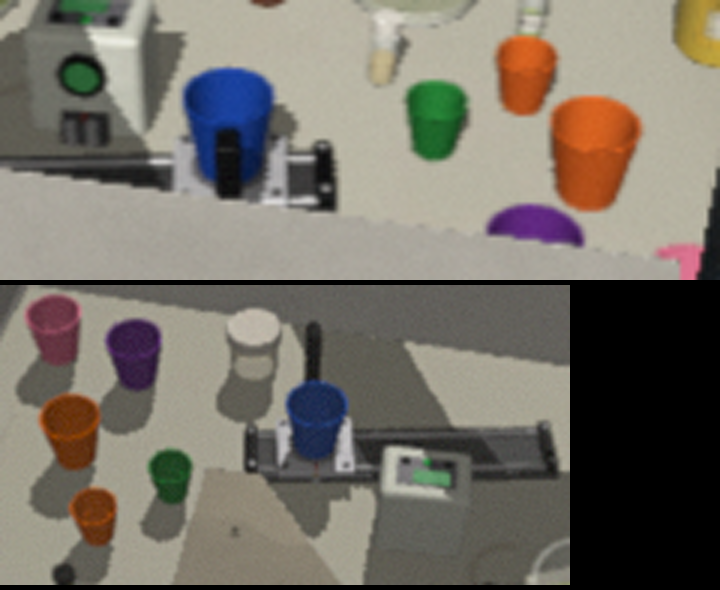

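The crop confirms it. The larger orange cup is at crop (595,150) in the scene part and (70,430) in the side part, with its rim at 55 mm and 55 mm across; the smaller one is about 40 mm. Next: rail yaw, grip, notch and tall obstacles.

```bash
python3 - <<'E'
from h import *
A=[];C=[]
for n in ("scene","side"):
    z=np.load(f"pics/{n}1.npz");A.append(z["X"].reshape(-1,3));C.append(z["col"].reshape(-1,3))
A=np.vstack(A);C=np.vstack(C);ok=~np.isnan(A[:,0]);A=A[ok];C=C[ok]
# heightmap 4cm
print("max height cm; rows x .24.. .88, cols y -.6 .. .12")
print("      "+" ".join("%4d"%round(100*y) for y in np.arange(-.6,.13,.04)))
for x in np.arange(.24,.9,.04):
    r=[]
    for y in np.arange(-.6,.13,.04):
        m=(abs(A[:,0]-x)<.02)&(abs(A[:,1]-y)<.02)
        r.append("%4d"%round(100*np.percentile(A[m,2],98)) if m.sum()>2 else "   .")
    print("%.2f  "%x+" ".join(r))
# per view
for n in ("scene","side"):
    z=np.load(f"pics/{n}1.npz");X=z["X"];c=z["col"].astype(int)
    dark=(c.max(2)<60)&(abs(X[...,0]-.474)<.04)&(abs(X[...,1]+.18)<.04)
    g=dark&(X[...,2]>.05)
    P=X[g];print(n,"grip",g.sum(),P.mean(0).round(4),P.max(0).round(3),P.min(0).round(3))
    g=dark&(X[...,2]>.094);P=X[g];print(" top",g.sum(),P.mean(0).round(4) if g.any() else 0)
    rd=(abs(X[...,0]-.61)<.12)&(abs(X[...,1]+.12)<.1)&(X[...,2]>.074)&(X[...,2]<.09)&(c.min(2)>0)&~((c[...,2]>c[...,0]+25))
    P=X[rd];
    if len(P)>5: print(" reader top",len(P),cv2.minAreaRect((P[:,:2]*1000).astype(np.float32)))
    red=(c[...,0]>110)&(c[...,0]>1.8*c[...,1])&(c[...,0]>1.8*c[...,2])&(X[...,1]>-.3)&(X[...,2]<.1)&(X[...,0]<.75)
    for v,u in np.argwhere(red)[:40]: print(" red",u,v,X[v,u].round(3))
E
```

```text
max height cm; rows x .24.. .88, cols y -.6 .. .12
       -60  -56  -52  -48  -44  -40  -36  -32  -28  -24  -20  -16  -12   -8   -4    0    4    8   12
0.24     .    .    .    .   46   16   44   57   15   15   15   15   15   15   15   14    .    .    .
0.28     .    .    .   48   46    .    0   14   15   15   15   15   15   15   15   15   15    .    .
0.32     .    .    .   49   16    6    6    0   14   14   15   15   15   15   15   15   15   14   14
0.36     .    .   51   50    0    6    6    6    0    0   14   14   15   15   15   15   15   15   14
0.40     .   54   53   16    0    0    6    6    0    6    6   14   15   15   15   15   15   15   15
0.44     .   55   16    0    6    6    5    0    0    6    6    9    0   14   15   14   15   15   15
0.48    57   56    0    0    6    6    5    0    0    2   10   10    0    0    0   14   14   15   15
0.52    59   16    0    0    0    0    4    4    1    8    8    8    1    0    0    0    0   14   15
0.56    60   17   17    0    4    4    4    4    2    8    8    8    1    1    1    1    0    0   14
0.60    17   17   17    0    2    4    
[... 544 characters left out ...]
11    0    0    0    .
0.84     1    1    3    0    0   30   30   30    7   16   17   17   17   11   11    0    0    .    .
0.88     0    1    4    5   30   30   30   30   30   33   18   17   17   17    0    0    1    .    .
scene grip 108 [ 0.4646 -0.1746  0.0883] [ 0.479 -0.168  0.103] [ 0.458 -0.183  0.067]
 top 44 [ 0.4677 -0.1752  0.0992]
 reader top 414 ((608.3011474609375, -173.7254638671875), (185.25643920898438, 74.96073150634766), 48.40067672729492)
side grip 82 [ 0.4793 -0.1787  0.0813] [ 0.484 -0.171  0.103] [ 0.466 -0.185  0.05 ]
 top 28 [ 0.4759 -0.178   0.0992]
 reader top 532 ((608.564697265625, -170.1102294921875), (185.66592407226562, 73.11958312988281), 42.115604400634766)
```

Emit:
step_arm(increments=[[1,-2,-1.6,-1,0],[1,-4,-3.2,-1,0],[1,-4,-3.2,-1,0],[1,-4,-3.2,-1,0],[1,-4,-3.2,-1,0],[1,-4,-3.2,-1,0],[1,-4,-3.2,-1,0],[1,-4,-3.2,-1,0],[1,-4,-3.2,-1,0],[1,-4,-3.2,-1,0],[1,-4,-3.2,0,0],[1,-4,-3.2,0,0]], squeeze=20)

```text
t: 1.6
tool_pos: [0.5392, 0.1205, 0.2974]
tool_rot: [[-0.934, 0.357, 0.001], [0.357, 0.934, 0.001], [-0.001, 0.001, -1.0]]
contact_force: [0.5, -0.2, -0.9]
width: 0.0867
gripper_force: 0.0
```

```bash
python3 - <<'E'
from h import *
# rail: dark/steel points z 5..25mm; carriage near blue; use side+scene, PCA by minAreaRect
A=[]
for n in ("scene","side"):
    X=np.load(f"pics/{n}1.npz")["X"].reshape(-1,3)
    m=(X[:,2]>.006)&(X[:,2]<.024)&(X[:,0]>.45)&(X[:,0]<.64)&(X[:,1]>-.26)&(X[:,1]<.06)
    A.append(X[m]);print(n,m.sum(),cv2.minAreaRect((X[m,:2]*1000).astype(np.float32)))
    if n=="side": q,e=np.linalg.eigh(np.cov(X[m,:2].T));print(e[:,1],q)
E
```

```text
scene 908 ((597.8666381835938, -143.3963623046875), (290.82586669921875, 106.27142333984375), 58.68239974975586)
side 1413 ((529.2139282226562, -102.62362670898438), (312.5302734375, 179.41087341308594), 83.93342590332031)
[0.13038801 0.99146304] [0.00135391 0.00887324]
```

Emit:
step_arm(increments=[[1,-1.9,-4.4,-0.5,0],[1,-1.9,-4.4,-0.5,0],[1,-1.9,-4.4,-0.5,0],[1,-1.9,-4.4,-0.5,0],[1,-1.9,-4.4,-0.5,0],[1,-1.9,-4.4,-0.5,0],[1,0,0,0,0],[1,0,0,0,0]])

```text
t: 2.6
tool_pos: [0.551, -0.1637, 0.3266]
tool_rot: [[-0.935, 0.356, -0.0], [0.356, 0.935, 0.001], [0.0, 0.001, -1.0]]
contact_force: [-0.3, 0.2, -0.8]
width: 0.0869
gripper_force: 0.0
```

```bash
python3 - <<'E'
from h import *
c,s,X=snap("wrist","w1");np.savez("pics/w1.npz",X=X,col=c["color"]);print(s["tool_pos"],c["T_tool_cam"])
E
```

```text
[ 0.55100425 -0.16371814  0.32661856] [[ 1.31853042e-03 -9.51833630e-01 -3.06612136e-01  8.36393331e-02]
 [ 9.99998822e-01  1.49587650e-03 -3.43419835e-04  6.97499865e-05]
 [ 7.85532436e-04 -3.06611322e-01  9.51834481e-01 -1.88019121e-01]
 [ 0.00000000e+00  0.00000000e+00  0.00000000e+00  1.00000000e+00]]
```

View pics/w1.png

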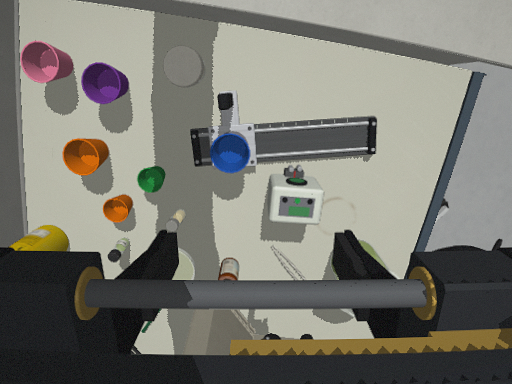

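Wrist view: blue cup (230,152), grip (226,101), rail from (197,147) to (375,135), reader (297,200) with ribs near (292,172), large orange cup (86,155). Next I measure these and zoom in on the ribs.

```bash
python3 - <<'E'
from h import *
z=np.load("pics/w1.npz");X=z["X"];col=z["col"];c=col.astype(int)
H,S,V=cv2.split(cv2.cvtColor(col,cv2.COLOR_RGB2HSV))
def top(m,n,h):
    m=m&(X[...,2]>h-.007)&(X[...,2]<h+.006);P=X[m]
    # circle fit on rim points
    hull=cv2.convexHull((P[:,:2]).astype(np.float32))[:,0]
    sol=np.linalg.lstsq(np.c_[2*hull,np.ones(len(hull))],(hull**2).sum(1),rcond=None)[0]
    print(n,m.sum(),sol[:2].round(4),"r",np.sqrt(sol[2]+sol[0]**2+sol[1]**2).round(4),"z",P[:,2].mean().round(4));return sol[:2]
U,W=np.meshgrid(np.arange(512),np.arange(384))
bl=top((H>105)&(H<130)&(S>140)&(abs(U-230)<40)&(abs(W-152)<40),"blue",.076)
og=top((H<14)&(S>160)&(abs(U-86)<30)&(abs(W-155)<28),"orange",.055)
# rail: dark points between right of carriage; fit edges in world
m=(V<75)&(abs(X[...,2]-.012)<.012)&(U>258)&(U<368)&(W>110)&(W<165)
r=cv2.minAreaRect((X[m][:,:2]*1000).astype(np.float32));print("railpart",m.sum(),r,X[m][:,2].mean())
m=(V<75)&(U>190)&(U<380)&(W>110)&(W<172)&(X[...,2]<.03)
r=cv2.minAreaRect((X[m][:,:2]*1000).astype(np.float32));print("rail all",m.sum(),r)
m=(V<75)&(abs(X[...,2]-.1)<.006)&(abs(U-226)<25)&(abs(W-101)<25)
P=X[m];print("grip",m.sum(),cv2.minAreaRect((P[:,:2]*1000).astype(np.float32)),P.mean(0).round(4))
m=(abs(X[...,2]-.08)<.005)&(U>262)&(U<330)&(W>165)&(W<230)
print("reader",m.sum(),cv2.minAreaRect((X[m][:,:2]*1000).astype(np.float32)))
# wall near grip
m=(X[...,2]>.12)&(X[...,2]<.17)&(W<110)
P=X[m];print("wall z",np.percentile(P[:,2],[5,50,95]).round(3))
print("wall u/edge",[(u,X[np.where(m[:,u])[0].max(),u].round(3)) for u in (150,250,350,420) if m[:,u].any()])
cv2.imwrite("pics/w1c.png",cv2.resize(cv2.cvtColor(col,cv2.COLOR_RGB2BGR)[85:215,190:340],None,fx=4.5,fy=4.5,interpolation=2))
E
```

```text
blue 279 [ 0.5398 -0.197 ] r 0.027 z 0.0745
orange 85 [ 0.4696 -0.407 ] r 0.0269 z 0.0529
railpart 452 ((575.8468627929688, -76.1924819946289), (172.56472778320312, 59.182342529296875), 73.0522232055664) 0.008004009297368228
rail all 1325 ((571.2958374023438, -124.73739624023438), (290.3741455078125, 78.37373352050781), 73.30564880371094)
grip 175 ((473.1044921875, -176.4961700439453), (13.770588874816895, 19.290128707885742), 74.28742218017578) [ 0.4731 -0.1762  0.0993]
reader 1816 ((644.4622192382812, -136.46200561523438), (74.64319610595703, 55.72995376586914), 65.60078430175781)
wall z [0.138 0.142 0.144]
wall u/edge [(250, array([ 0.4  , -0.112,  0.133])), (350, array([ 0.455, -0.017,  0.132])), (420, array([0.495, 0.054, 0.131]))]
```

View pics/w1c.png

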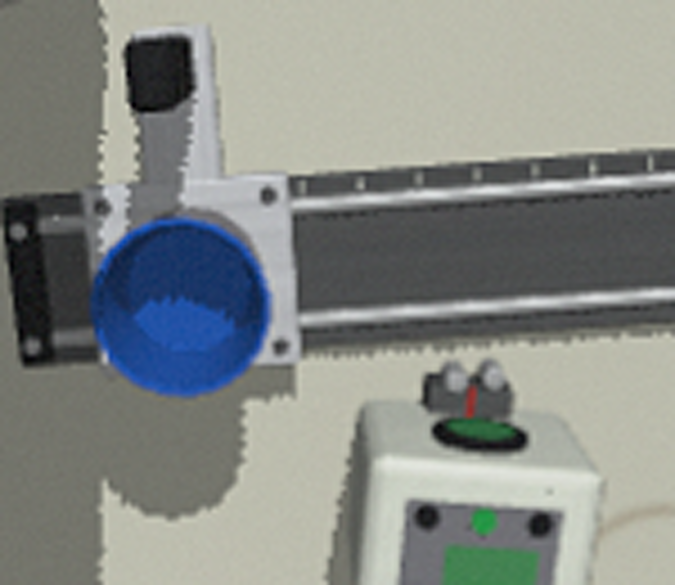

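The crop shows the ribs at crop (455,375) and (490,372), which are 13 mm apart, with the red notch line between them at (472,400), full-image pixel (294.9,173.9).

```bash
python3 - <<'E'
from h import *
X=np.load("pics/w1.npz")["X"]
ry=np.array([.2915,.9566]);rx=np.array([.9566,-.2915])
bl=np.array([.5398,-.197])
for u,v in [(295,172),(295,174),(295,176),(291,168),(299,168),(295,168)]:
    p=X[v,u];print(u,v,p.round(4),"rel",((p[:2]-bl)@rx).round(4),((p[:2]-bl)@ry).round(4))
s=observe();R=s["tool_rot"];p=np.array(s["tool_pos"])
for n,t in (("orange",(.4696,-.407)),("blue",bl),("grip",(.4731,-.1762))):
    d=np.array([*t,.15])-p;print(n,"tool cm",(R.T@d*100).round(2))
E
```

```text
295 172 [ 0.6114 -0.1201  0.0247] rel 0.0461 0.0945
295 174 [ 0.6146 -0.1211  0.0241] rel 0.0495 0.0944
295 176 [ 0.6187 -0.122   0.0207] rel 0.0536 0.0947
291 168 [ 0.6031 -0.1239  0.0248] rel 0.0392 0.0884
299 168 [ 0.6078 -0.1122  0.0238] rel 0.0403 0.101
295 168 [ 0.6116 -0.1173  0.0014] rel 0.0455 0.0972
orange tool cm [ -1.01 -25.76  17.62]
blue tool cm [-0.14 -3.63 17.64]
grip tool cm [ 6.83 -4.05 17.65]
```

Emit:
step_arm(increments=[[1,0,0,0,-3.9],[1,0.1,-4.2,2.5,0],[1,0.1,-4.2,2.5,0],[1,0.1,-4.2,2.5,0],[1,0.1,-4.2,2.5,0],[1,0.1,-4.2,2.5,0],[1,0.2,-4.6,2.5,0],[1,0,0,0,0],[1,0,0,0,0],[1,0,0,0,0]])

```text
t: 3.9
tool_pos: [0.4725, -0.4046, 0.1771]
tool_rot: [[-0.958, 0.287, 0.002], [0.287, 0.958, 0.001], [-0.001, 0.001, -1.0]]
contact_force: [-0.2, -0.4, 0.9]
width: 0.0869
gripper_force: 0.0
```

```bash
cat > cup.py <<'E'
from h import *
import sys
c,s,X=snap("wrist",sys.argv[1]);col=c["color"];H,S,V=cv2.split(cv2.cvtColor(col,cv2.COLOR_RGB2HSV))
p=np.array(s["tool_pos"]);R=np.array(s["tool_rot"]);print("tcp",p.round(4),"ytool",R[:,1].round(4))
def rim(m,h,tag):
    n,l,st,ce=cv2.connectedComponentsWithStats(m.astype(np.uint8))
    for i in range(1,n):
        if st[i,4]<300: continue
        P=X[(l==i)&(abs(X[...,2]-h)<.005)]
        if len(P)<30: continue
        hull=cv2.convexHull(P[:,:2].astype(np.float32))[:,0]
        q=np.linalg.lstsq(np.c_[2*hull,np.ones(len(hull))],(hull**2).sum(1),rcond=None)[0]
        C=np.array([q[0],q[1],h]);print(tag,ce[i].round(),C.round(4),"r",np.sqrt(q[2]+q[0]**2+q[1]**2).round(4),"tool cm",(R.T@(C-p)*100).round(2))
rim((H<14)&(S>150)&(V>50),float(sys.argv[2]),"orange")
rim((H>105)&(H<130)&(S>140)&(V>40),.076,"blue")
E
python3 cup.py w2 .055
```

```text
tcp [ 0.4725 -0.4046  0.1771] ytool [2.871e-01 9.579e-01 9.000e-04]
blue [473. 183.] [ 0.5394 -0.1969  0.076 ] r 0.0276 tool cm [-0.43 21.81 10.13]
```

Emit:
step_arm(increments=[[1,0.25,-0.25,2,0],[1,0,0,3.5,0],[1,0,0,3.5,0],[1,0,0,3,0],[1,0,0,1.4,0],[1,0,0,0.4,0],[1,0,0,0,0],[0.6,0,0,0,0],[0.6,0,0,0,0],[0.5,0,0,0,0],[0.5,0,0,0,0],[0.5,0,0,0,0]], squeeze=8)

```text
t: 5.45
tool_pos: [0.4677, -0.408, 0.0385]
tool_rot: [[-0.957, 0.29, 0.0], [0.29, 0.957, 0.0], [-0.0, 0.0, -1.0]]
contact_force: [-1.6, 0.4, -0.0]
width: 0.0471
gripper_force: 0.0
```

```bash
python3 - <<'E'
from h import *
c,s,X=snap("side","s2");c2,s2,X2=snap("wrist","w3")
print(s2["width"],s2["gripper_force"],s2["contact_force"])
a=cv2.resize(cv2.imread("pics/s2.png")[120:270,130:330],(560,420),interpolation=2)
cv2.imwrite("pics/s2c.png",a)
E
```

```text
0.04544385083460986 0.0 [ 0.37581704 -0.60383236 -0.80818442]
```

View pics/s2c.png

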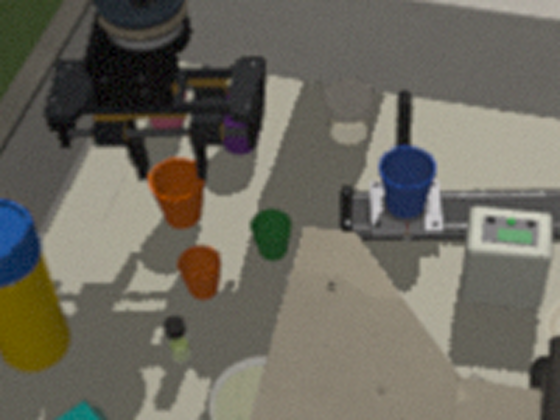

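Side crop: the cup, at full-image (193.6,188), has not moved. The fingertips, at crop (140,170) and (200,172), appear behind the cup on the robot side, so I check the fingertip depth.

```bash
python3 - <<'E'
from h import *
s=observe();c=camera("side");X=world(c);print(s["tool_pos"],s["width"],s["joint_positions"])
K=np.array(c["mtx"]);Rv=cv2.Rodrigues(np.array(c["R"]))[0]
pts=np.array([s["tool_pos"]+s["tool_rot"][:,1]*k for k in (-.023,0,.023)]+[[.4696,-.407,.055],[.5398,-.197,.076]])
print(cv2.projectPoints(pts,Rv,np.array(c["t"]),K,np.array(c["dist_coeffs"]))[0][:,0].round(1))
for u,v in [(180,172),(180,177),(181,180),(181,182),(201,172),(202,178),(202,181),(194,182),(194,178),(194,195)]: print(u,v,X[v,u].round(3),c["color"][v,u])
E
```

```text
[ 0.46764006 -0.40804262  0.03844032] 0.04463918424783766 [ 19.17311405  33.46396636  25.05833652 104.71143837 -18.95398644
  45.98410082 127.01676896]
[[184.4 187.6]
 [192.8 187.5]
 [201.2 187.4]
 [192.5 183.9]
 [274.9 179.5]]
180 172 [ 0.47  -0.433  0.11 ] [18  9 18]
180 177 [ 0.468 -0.435  0.09 ] [19 13 14]
181 180 [ 0.469 -0.435  0.079] [16 21 16]
181 182 [ 0.469 -0.436  0.071] [21 22 27]
201 172 [ 0.486 -0.381  0.11 ] [16 20 14]
202 178 [ 0.486 -0.381  0.087] [24 18 20]
202 181 [ 0.485 -0.382  0.075] [23 21 19]
194 182 [ 0.447 -0.401  0.037] [112  51   4]
194 178 [ 0.445 -0.399  0.05 ] [111  51  13]
194 195 [ 0.492 -0.41   0.035] [103  49  13]
```

```bash
python3 - <<'E'
from h import *
c,s,X=snap("scene","sc3")
a=cv2.imread("pics/s2.png")[150:215,160:240];b=cv2.imread("pics/sc3.png")[170:250,260:370];w=cv2.imread("pics/w3.png")
o=np.zeros((600,800,3),np.uint8)
o[:300,:369]=cv2.resize(a,(369,300),interpolation=2);o[:300,375:787]=cv2.resize(b,(412,300),interpolation=2)
o[300:,:400]=cv2.resize(w,(400,300))
cv2.imwrite("pics/comp.png",o)
E
```

```text
(no output)
```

View pics/comp.png

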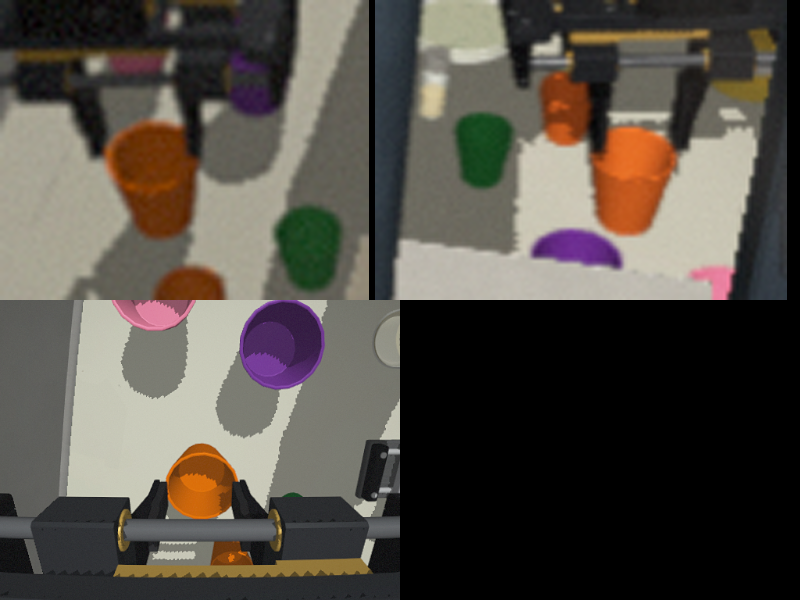

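The composite shows both fingers straddling the orange rim, at (160,485) and (238,485) in the wrist part. I let the grip settle with a tighter command.

Emit:
step_arm(increments=[[0.4,0,0,0,0],[0.4,0,0,0,0],[0.4,0,0,0,0],[0.4,0,0,0,0]], squeeze=8)

```text
t: 6.15
tool_pos: [0.4677, -0.408, 0.0385]
tool_rot: [[-0.957, 0.29, -0.0], [0.29, 0.957, 0.0], [0.0, 0.0, -1.0]]
contact_force: [-0.1, -0.8, -0.7]
width: 0.0348
gripper_force: 0.0
```

```bash
python3 cup.py w4 .055; python3 - <<'E'
from h import *
for n in ("side","scene","wrist"):
    c,s,X=snap(n,"q_"+n);col=c["color"];V=col.max(2)
    m=(V<50)&(np.hypot(X[...,0]-.468,X[...,1]+.408)<.06)&(X[...,2]<.14)
    P=X[m];q=(P[:,:2]-[.4677,-.408])@np.array([.29,.957]);qx=(P[:,:2]-[.4677,-.408])@np.array([.957,-.29])
    print(n,m.sum(),"zmin",P[:,2].min())
    for lo in np.arange(.03,.13,.015):
        k=(P[:,2]>=lo)&(P[:,2]<lo+.015)
        for sg in (-1,1):
            j=k&(q*sg>0)
            if j.sum()>2: print("  z%.3f"%lo,sg,j.sum(),"y %.3f..%.3f x %.3f..%.3f"%(*np.percentile(q[j],[5,95]),*np.percentile(qx[j],[5,95])))
    if n!="wrist":
        H,S,_=cv2.split(cv2.cvtColor(col,cv2.COLOR_RGB2HSV))
        P=X[(H<14)&(S>150)&(np.hypot(X[...,0]-.469,X[...,1]+.407)<.045)]
        print("  cup",len(P),P.min(0).round(3),P.max(0).round(3))
E
```

```text
tcp [ 0.4677 -0.408   0.0385] ytool [2.905e-01 9.569e-01 1.000e-04]
orange [283. 241.] [ 0.4716 -0.4027  0.055 ] r 0.0226 tool cm [-0.22  0.62 -1.65]
side 111 zmin 0.0676622558133345
  z0.060 -1 4 y -0.023..-0.019 x 0.007..0.010
  z0.060 1 4 y 0.021..0.024 x 0.008..0.011
  z0.075 -1 18 y -0.024..-0.017 x -0.004..0.011
  z0.075 1 13 y 0.020..0.026 x 0.008..0.012
  z0.090 -1 23 y -0.026..-0.018 x -0.003..0.012
  z0.090 1 11 y 0.022..0.028 x 0.009..0.012
  z0.105 -1 23 y -0.028..-0.017 x 0.002..0.012
  z0.105 1 8 y 0.021..0.029 x 0.009..0.013
  z0.120 -1 4 y -0.026..-0.023 x 0.005..0.012
  cup 303 [ 0.441 -0.444  0.002] [ 0.504 -0.381  0.246]
scene 207 zmin 0.066854608781814
  z0.060 -1 7 y -0.022..-0.017 x -0.011..-0.002
  z0.060 1 8 y 0.020..0.026 x -0.013..-0.008
  z0.075 -1 27 y -0.025..-0.016 x -0.012..-0.003
  z0.075 1 21 y 0.020..0.028 x -0.012..0.000
  z0.090 -1 31 y -0.026..-0.017 x -0.012..0.001
  z0.090 1 20 y 0.021..0.029 x -0.013..-0.009
  z0.105 -1 46 y -0.029..-0.016 x -0.013..0.004
  z0.105 1 31 y 0.019..0.032 x -0.013..-0.008
  z0.120 -1 10 y -0.027..-0.021 x -0.013..-0.002
  cup 478 [ 0.44  -0.431  0.002] [ 0.495 -0.372  0.117]
wrist 3898 zmin 0.06411619770094634
  z0.060 -1 168 y -0.026..-0.017 x -0.010..0.003
  z0.060 1 202 y 0.017..0.025 x -0.010..0.007
  z0.075 -1 389 y -0.026..-0.017 x -0.010..0.005
  z0.075 1 366 y 0.018..0.025 x -0.010..0.005
  z0.090 -1 471 y -0.028..-0.018 x -0.010..-0.003
  z0.090 1 460 y 0.018..0.028 x -0.010..-0.003
  z0.105 -1 449 y -0.028..-0.018 x -0.010..0.010
  z0.105 1 492 y 0.017..0.028 x -0.010..0.010
  z0.120 -1 261 y -0.023..-0.022 x -0.009..0.009
  z0.120 1 270 y 0.022..0.022 x -0.009..0.009
```

```bash
python3 - <<'E'
from h import *
z=np.load("pics/w1.npz");X=z["X"];V=z["col"].max(2);p=np.array([.551,-.1637,.3266])
Q=(X-p)@np.array([[-.935,.356,0],[.356,.935,0],[0,0,-1]]).T
m=(Q[...,2]<.02)&(Q[...,2]>-.1)&(abs(Q[...,0])<.05)
P=Q[m]
for lo in np.arange(-.09,.02,.01):
    k=(P[:,2]>=lo)&(P[:,2]<lo+.01)
    if k.any(): print("%.2f"%lo,k.sum(),"y",P[k,1].min().round(3),P[k,1].max().round(3),"|y|min",abs(P[k,1]).min().round(3))
s=observe();c=camera("wrist");X=world(c,s);T=s["tool_rot"];Q=(X-s["tool_pos"])@T
m=(Q[...,2]<.005)&(Q[...,2]>-.04)&(abs(Q[...,0])<.04)&(abs(Q[...,1])<.045)
vs=np.argwhere(m)
for lo in np.arange(-.04,.005,.005):
    k=m&(Q[...,2]>=lo)&(Q[...,2]<lo+.005)
    if k.any():
        a=np.argwhere(k).mean(0).round();print("%.3f"%lo,k.sum(),"px",a[::-1],"col",np.median(c["color"][k],0),"y",Q[k][:,1].min().round(3),Q[k][:,1].max().round(3))
E
```

```text
-0.09 715 y -0.049 0.049 |y|min 0.047
-0.08 908 y -0.058 0.058 |y|min 0.043
-0.07 881 y -0.057 0.058 |y|min 0.043
-0.06 806 y -0.055 0.055 |y|min 0.043
-0.05 770 y -0.053 0.053 |y|min 0.043
-0.04 660 y -0.052 0.052 |y|min 0.043
-0.03 247 y -0.053 0.052 |y|min 0.043
-0.040 225 px [256. 246.] col [30. 31. 33.] y -0.026 0.026
-0.035 214 px [256. 241.] col [31. 31. 32.] y -0.026 0.026
-0.030 160 px [254. 239.] col [38. 38. 31.] y -0.026 0.026
-0.025 1 px [298. 230.] col [47. 32. 26.] y 0.024 0.024
-0.020 814 px [257. 232.] col [219. 110.  10.] y -0.025 0.029
-0.015 466 px [256. 254.] col [196.5  99.   12. ] y -0.023 0.026
-0.010 468 px [256. 249.] col [193.5  96.   12. ] y -0.023 0.026
-0.005 450 px [255. 244.] col [184.  93.  13.] y -0.022 0.025
-0.000 430 px [256. 240.] col [170.   87.5  13. ] y -0.021 0.025
```

The rendered fingertips end about 26 mm short of the reported TCP: the wrist camera puts the tip at tool z = -26 mm, and the scene and side views agree (tip z about 0.065). The fingers therefore closed above the rim without touching the cup. From here I use true tip z = reported z + 0.026. I open, descend 2.6 cm and close again.

Emit:
step_arm(increments=[[1,0,0,0,0],[1,0,0,0,0],[1,0,0,0,0],[1,0,0,0,0],[1,0,0,0,0],[1,0,0,0,0],[1,0,0,0,0]])

```text
t: 7.28
tool_pos: [0.4677, -0.408, 0.0385]
tool_rot: [[-0.957, 0.29, -0.0], [0.29, 0.957, 0.0], [0.0, 0.0, -1.0]]
contact_force: [0.6, 0.9, 0.3]
width: 0.0862
gripper_force: 0.0
```

Emit:
step_arm(increments=[[1,-0.1,0.2,0,0],[1,0,0,1,0],[1,0,0,1,0],[1,0,0,0.6,0],[1,0,0,0,0],[0.5,0,0,0,0],[0.5,0,0,0,0],[0.5,0,0,0,0],[0.5,0,0,0,0],[0.5,0,0,0,0]], squeeze=8)

```text
t: 8.52
tool_pos: [0.4693, -0.4066, 0.0127]
tool_rot: [[-0.957, 0.29, 0.0], [0.29, 0.957, -0.0], [-0.0, -0.0, -1.0]]
contact_force: [0.1, -1.0, 1.0]
width: 0.055
gripper_force: 8.0
```

Emit:
step_arm(increments=[[0.5,0,0,-1,0],[0.5,0,0,-3,0],[0.5,0,0,-4,0],[0.5,0,0,-4,0],[0.5,-0.1,3,-1,0],[0.5,-0.1,4,0,0],[0.5,-0.1,4,0,0],[0.5,-0.1,4,0,0],[0.5,-0.1,4,0,0],[0.5,-0.1,3,0,0],[0.5,0,0,0,0],[0.5,0,0,0,0]])

```text
t: 10.02
tool_pos: [0.5385, -0.1988, 0.143]
tool_rot: [[-0.957, 0.291, 0.0], [0.291, 0.957, -0.001], [-0.0, -0.001, -1.0]]
contact_force: [-0.8, -0.3, -0.1]
width: 0.0552
gripper_force: 8.0
```

```bash
cat > chk.py <<'E'
from h import *
import sys
h=float(sys.argv[1]);s=observe();p=np.array(s["tool_pos"]);R=s["tool_rot"];print(p.round(4),s["width"],s["gripper_force"])
for n in ("side","scene","wrist"):
    s=observe();c=camera(n);X=world(c,s);H,S,V=cv2.split(cv2.cvtColor(c["color"],cv2.COLOR_RGB2HSV))
    near=np.hypot(X[...,0]-p[0],X[...,1]-p[1])<.05
    for tag,m,hh in (("orange",(H<16)&(S>150)&near,h),("blue",(H>105)&(H<130)&(S>140)&near,.076)):
        Q=X[m];
        if len(Q)<10: continue
        P=Q[abs(Q[:,2]-hh)<.006]
        if len(P)<8: print(n,tag,"zmax",Q[:,2].max());continue
        hull=cv2.convexHull(P[:,:2].astype(np.float32))[:,0]
        q=np.linalg.lstsq(np.c_[2*hull,np.ones(len(hull))],(hull**2).sum(1),rcond=None)[0]
        print(n,tag,len(P),q[:2].round(4),"r %.4f"%np.sqrt(q[2]+q[0]**2+q[1]**2),"z97 %.4f zmin %.4f"%(np.percentile(Q[:,2],97),Q[:,2].min()),"tool xy cm",(R.T@(np.array([q[0],q[1],0])-[p[0],p[1],0])*100)[:2].round(2))
E
python3 chk.py 0.185
```

```text
[ 0.5385 -0.1988  0.143 ] 0.0551669061347915 7.999792155751493
side orange 119 [ 0.5387 -0.1983] r 0.0274 z97 0.1862 zmin 0.1332 tool xy cm [-0.    0.05]
side blue 68 [ 0.5398 -0.1969] r 0.0264 z97 0.0764 zmin 0.0256 tool xy cm [-0.07  0.22]
scene orange 124 [ 0.5352 -0.1997] r 0.0274 z97 0.1864 zmin 0.1322 tool xy cm [ 0.28 -0.19]
scene blue 69 [ 0.5367 -0.1975] r 0.0267 z97 0.0774 zmin 0.0248 tool xy cm [0.21 0.07]
wrist orange 1363 [ 0.537 -0.199] r 0.0269 z97 0.1854 zmin 0.1313 tool xy cm [ 0.14 -0.06]
wrist blue 431 [ 0.5395 -0.1967] r 0.0270 z97 0.0765 zmin 0.0215 tool xy cm [-0.04  0.22]
```

Emit:
step_arm(increments=[[0.5,-0.1,0.24,0,0],[0.5,0,0,2,0],[0.5,0,0,2,0],[0.5,0,0,2,0],[0.5,0,0,1.2,0],[0.5,0,0,0.5,0],[0.5,0,0,0.3,0],[0.5,0,0,0,0],[0.5,0,0,0,0]])

```text
t: 11.3
tool_pos: [0.5409, -0.1958, 0.063]
tool_rot: [[-0.957, 0.29, 0.001], [0.29, 0.957, -0.0], [-0.001, 0.0, -1.0]]
contact_force: [0.6, 0.9, -0.6]
width: 0.0555
gripper_force: 8.0
```

```bash
python3 chk.py 0.105
```

```text
[ 0.5409 -0.1958  0.063 ] 0.05547407700958628 8.000005536305252
side orange 95 [ 0.5408 -0.1954] r 0.0271 z97 0.1072 zmin 0.0693 tool xy cm [0.02 0.04]
side blue 16 [ 0.5397 -0.1952] r 0.0271 z97 0.0738 zmin 0.0246 tool xy cm [0.13 0.02]
scene orange 112 [ 0.5382 -0.1961] r 0.0273 z97 0.1063 zmin 0.0739 tool xy cm [ 0.25 -0.11]
scene blue 32 [ 0.5338 -0.1973] r 0.0247 z97 0.2368 zmin 0.0250 tool xy cm [ 0.63 -0.34]
wrist orange 1350 [ 0.5398 -0.1953] r 0.0272 z97 0.1055 zmin 0.0525 tool xy cm [0.12 0.01]
wrist blue 550 [ 0.5397 -0.1964] r 0.0274 z97 0.0767 zmin 0.0215 tool xy cm [ 0.1 -0.1]
```

Emit:
step_arm(increments=[[0.5,0,-0.08,0.2,0],[0.5,0,0,0.2,0],[0.5,0,0,0.1,0],[0.5,0,0,0.1,0],[0.5,0,0,0.1,0],[0.5,0,0,0,0]])

```text
t: 12.2
tool_pos: [0.5404, -0.1965, 0.0556]
tool_rot: [[-0.957, 0.291, 0.0], [0.291, 0.957, 0.0], [-0.0, 0.0, -1.0]]
contact_force: [0.2, -0.5, -0.3]
width: 0.0548
gripper_force: 8.0
```

Emit:
step_arm(increments=[[0.5,0,0,0.1,0],[0.5,0,0,0.1,0],[0.5,0,0,0,0]])

```text
t: 12.58
tool_pos: [0.5408, -0.1968, 0.055]
tool_rot: [[-0.957, 0.291, 0.001], [0.291, 0.957, 0.0], [-0.001, 0.001, -1.0]]
contact_force: [-2.5, 0.6, 9.2]
width: 0.0551
gripper_force: 8.0
```

Emit:
step_arm(increments=[[0.9,0,0,0,0],[0.9,0,0,0,0],[0.9,0,0,0,0],[0.9,0,0,-0.2,0],[0.9,0,0,-1,0],[0.9,0,0,-2,0],[0.9,0,0,-3,0],[0.9,0,0,-3,0],[0.9,0,0,0,0],[0.9,0,0,0,0]])

```text
t: 13.82
tool_pos: [0.5399, -0.1961, 0.1453]
tool_rot: [[-0.957, 0.29, -0.0], [0.29, 0.957, 0.0], [0.001, 0.0, -1.0]]
contact_force: [-0.5, 0.1, 0.4]
width: 0.0783
gripper_force: 0.0
```

```bash
python3 chk.py 0.098;python3 - <<'E'
from h import *
c,s,X=snap("side","s5");c,s,X=snap("wrist","w5");m=(c["color"].max(2)<60)&(abs(X[...,2]-.1)<.006)&(np.hypot(X[...,0]-.473,X[...,1]+.176)<.03)
P=X[m];print("grip",len(P),cv2.minAreaRect((P[:,:2]*1000).astype(np.float32)),P.mean(0))
p=np.array(s["tool_pos"]);print((s["tool_rot"].T@(np.array([.4731,-.1764,.1])-p)*100).round(2))
a=cv2.imread("pics/s5.png")[130:230,220:340];b=cv2.imread("pics/w5.png")
o=np.zeros((600,512,3),np.uint8);o[:210,:252]=cv2.resize(a,(252,210),interpolation=2);o[212:596]=b;cv2.imwrite("pics/c5.png",o)
E
```

```text
[ 0.5399 -0.1961  0.1453] 0.0783381135447477 0.0
side orange 84 [ 0.5398 -0.1965] r 0.0269 z97 0.0989 zmin 0.0630 tool xy cm [ 0.   -0.03]
side blue 9 [ 0.5407 -0.1958] r 0.0263 z97 0.0726 zmin 0.0253 tool xy cm [-0.07  0.06]
scene orange 82 [ 0.5368 -0.1958] r 0.0271 z97 0.0988 zmin 0.0648 tool xy cm [ 0.3  -0.06]
scene blue 23 [ 0.5253 -0.1975] r 0.0172 z97 0.3158 zmin 0.0254 tool xy cm [ 1.36 -0.55]
wrist orange 909 [ 0.54   -0.1965] r 0.0273 z97 0.0984 zmin 0.0437 tool xy cm [-0.02 -0.03]
wrist blue 184 [ 0.5393 -0.1965] r 0.0268 z97 0.2299 zmin 0.0213 tool xy cm [ 0.05 -0.06]
grip 522 ((472.69580078125, -176.95765686035156), (12.861288070678711, 19.47268295288086), 73.19652557373047) [ 0.47242093 -0.17681376  0.09942551]
[ 6.93 -0.04  4.47]
```

View pics/c5.png

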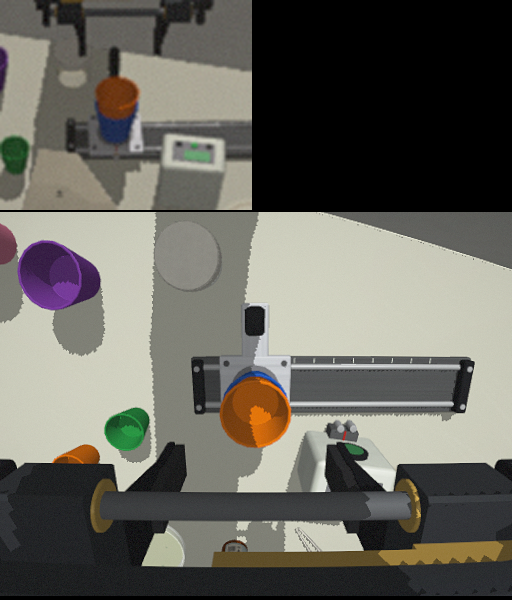

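The orange cup is nested: its rim is at 0.098 and concentric with the blue cup within 1 mm (c5, cup at (256,410)). The grip is at (255,320). Next I move over the grip with the fingers partly closed to clear the jar.

Emit:
step_arm(increments=[[0.5,3.4,0,0,0],[0.5,3.5,0,0,0],[0.5,0,0,0,0],[0.5,0,0,2,0],[0.5,0,0,3,0],[0.5,0,0,3,0],[0.5,0,0,2,0],[0.5,0,0,0.3,0],[0.5,0,0,0,0]])

```text
t: 15.2
tool_pos: [0.475, -0.1768, 0.0427]
tool_rot: [[-0.957, 0.291, 0.001], [0.291, 0.957, -0.0], [-0.001, -0.0, -1.0]]
contact_force: [0.1, -0.6, 0.3]
width: 0.0433
gripper_force: 0.0
```

Emit:
step_arm(increments=[[0.1,0,0,0,0],[0.1,0,0,0,0],[0.1,0,0,0,0],[0.1,0,0,0,0],[0.1,0,0,0,0]], squeeze=25)

```text
t: 15.82
tool_pos: [0.4744, -0.1765, 0.0428]
tool_rot: [[-0.957, 0.29, 0.0], [0.29, 0.957, 0.0], [-0.0, 0.0, -1.0]]
contact_force: [-0.5, -0.6, 2.2]
width: 0.0137
gripper_force: 25.0
```

Emit:
step_arm(increments=[[0.1,0,0.4,0,0],[0.1,0,0.8,0,0],[0.1,0,1.0,0,0],[0.1,0,1.0,0,0],[0.1,0,1.0,0,0],[0.1,0,1.0,0,0],[0.1,0,1.0,0,0],[0.1,0,0.6,0,0],[0.1,0,0.4,0,0],[0.1,0,0,0,0],[0.1,0,0,0,0]])

```text
t: 17.2
tool_pos: [0.4956, -0.1057, 0.0428]
tool_rot: [[-0.957, 0.289, 0.0], [0.289, 0.957, 0.001], [0.0, 0.001, -1.0]]
contact_force: [-1.4, 1.1, 5.0]
width: 0.0137
gripper_force: 25.0
```

```bash
cat > nt.py <<'E'
from h import *
import sys
c,s,X=snap("wrist",sys.argv[1]);col=c["color"].astype(int);p=np.array(s["tool_pos"]);R=s["tool_rot"];print(p.round(4),s["width"],s["contact_force"].round(1))
o=np.array([.5398,-.197]);rx=np.array([.9566,-.2915]);ry=np.array([.2915,.9566])
print("tcp advance mm",((p[:2]-[.4744,-.1765])@ry*1000).round(1))
red=(col[...,0]>110)&(col[...,0]>2*col[...,1])&(col[...,0]>2*col[...,2])&(X[...,2]<.06)
n,l,st,ce=cv2.connectedComponentsWithStats(red.astype(np.uint8))
for i in range(1,n):
    if st[i,4]<3: continue
    P=X[l==i];d=P[:,:2]-o;print("red",ce[i].round(1),st[i,4],"rail x %.1f y %.1f z %.1f"%((d@rx).mean()*1e3,(d@ry).mean()*1e3,P[:,2].mean()*1e3))
E
python3 nt.py w6
```

```text
Traceback (most recent call last):
  File "nt.py", line 1, in <module>
    from h import *
  File "h.py", line 2, in <module>
    from plant import *
  File "scipy/spatial/_ckdtree.pyx", line 11, in init scipy.spatial._ckdtree
  File "nt.py", line 3, in <module>
    c,s,X=snap("wrist",sys.argv[1]);col=c["color"].astype(int);p=np.array(s["tool_pos"]);R=s["tool_rot"];print(p.round(4),s["width"],s["contact_force"].round(1))
          ^^^^
NameError: name 'snap' is not defined
```

My file name `nt.py` shadowed a standard-library module, so I rename it.

```bash
mv nt.py notch_look.py; rm -rf __pycache__; python3 notch_look.py w6
```

```text
[ 0.4956 -0.1057  0.0428] 0.013668687237954166 [-1.4  1.1  5. ]
tcp advance mm 73.9
```

Emit:
step_arm(increments=[[0.1,0,0.4,0,0],[0.1,0,0.3,0,0],[0.1,0,0,0,0]])

```text
t: 17.62
tool_pos: [0.4976, -0.0993, 0.0427]
tool_rot: [[-0.957, 0.289, 0.0], [0.289, 0.957, 0.001], [0.0, 0.001, -1.0]]
contact_force: [-1.7, 0.1, 5.6]
width: 0.0138
gripper_force: 25.0
```

Emit:
step_arm(increments=[[0.1,0,0.2,0,0],[0.1,0,0,0,0]])

```text
t: 17.88
tool_pos: [0.4978, -0.0983, 0.0427]
tool_rot: [[-0.957, 0.29, -0.0], [0.29, 0.957, 0.0], [0.0, 0.0, -1.0]]
contact_force: [-2.3, -2.8, 6.0]
width: 0.0136
gripper_force: 25.0
```

Emit:
step_arm(increments=[[0.1,0,0.2,0,0],[0.1,0,0,0,0]])

```text
t: 18.12
tool_pos: [0.4979, -0.098, 0.0428]
tool_rot: [[-0.957, 0.291, -0.001], [0.291, 0.957, -0.002], [0.0, -0.002, -1.0]]
contact_force: [-3.0, -4.9, 7.2]
width: 0.0136
gripper_force: 25.0
```

Emit:
step_arm(increments=[[0.1,0,0.2,0,0],[0.1,0,0,0,0]])

```text
t: 18.38
tool_pos: [0.4982, -0.0972, 0.0427]
tool_rot: [[-0.957, 0.292, -0.001], [0.292, 0.957, -0.003], [0.0, -0.003, -1.0]]
contact_force: [-3.5, -7.0, 6.2]
width: 0.014
gripper_force: 25.0
```

Emit:
step_arm(increments=[[0.1,0,0.1,0,0],[0.1,0,0,0,0]])

```text
t: 18.62
tool_pos: [0.4983, -0.0966, 0.0427]
tool_rot: [[-0.956, 0.292, -0.001], [0.292, 0.956, -0.003], [0.0, -0.003, -1.0]]
contact_force: [-3.7, -7.9, 5.7]
width: 0.0142
gripper_force: 25.0
```

Emit:
step_arm(increments=[[0.1,0,0.1,0,0],[0.1,0,0,0,0]])

```text
t: 18.88
tool_pos: [0.4986, -0.0955, 0.0427]
tool_rot: [[-0.956, 0.292, -0.001], [0.292, 0.956, -0.003], [0.0, -0.003, -1.0]]
contact_force: [-3.2, -7.6, 6.7]
width: 0.014
gripper_force: 25.0
```

Emit:
step_arm(increments=[[0.1,0,0.1,0,0],[0.1,0,0,0,0]])

```text
t: 19.12
tool_pos: [0.4993, -0.0933, 0.0427]
tool_rot: [[-0.957, 0.291, -0.001], [0.291, 0.957, -0.001], [0.0, -0.002, -1.0]]
contact_force: [-2.9, -3.7, 6.1]
width: 0.0139
gripper_force: 25.0
```

Emit:
step_arm(increments=[[0.1,0,0.1,0,0],[0.1,0,0,0,0]])

```text
t: 19.38
tool_pos: [0.5007, -0.0885, 0.0427]
tool_rot: [[-0.957, 0.289, 0.0], [0.289, 0.957, 0.003], [0.0, 0.003, -1.0]]
contact_force: [0.2, 5.3, 6.3]
width: 0.0141
gripper_force: 25.0
```

Emit:
step_arm(increments=[[0.1,0,0.1,0,0],[0.1,0,0,0,0]])

```text
t: 19.62
tool_pos: [0.5013, -0.0866, 0.0427]
tool_rot: [[-0.958, 0.288, 0.001], [0.288, 0.958, 0.003], [0.0, 0.003, -1.0]]
contact_force: [-0.2, 4.3, 5.9]
width: 0.0136
gripper_force: 25.0
```

Emit:
step_arm(increments=[[0.1,0,0.1,0,0],[0.1,0,0,0,0],[0.1,0,0,0,0]])

```text
t: 20.0
tool_pos: [0.5014, -0.0864, 0.0428]
tool_rot: [[-0.957, 0.289, 0.001], [0.289, 0.957, 0.003], [0.0, 0.003, -1.0]]
contact_force: [-0.4, 3.1, 5.1]
width: 0.014
gripper_force: 25.0
```

```bash
python3 notch_look.py w7; python3 - <<'E'
from h import *
o=np.array([.5398,-.197]);rx=np.array([.9566,-.2915]);ry=np.array([.2915,.9566])
for n in ("side","scene","wrist"):
    s=observe();c=camera(n);X=world(c,s);H,S,V=cv2.split(cv2.cvtColor(c["color"],cv2.COLOR_RGB2HSV))
    m=(H<16)&(S>150)&(np.hypot(X[...,0]-.567,X[...,1]+.107)<.05)&(X[...,2]>.092)&(X[...,2]<.106)
    P=X[m]
    if len(P)<8: print(n,len(P));continue
    h=cv2.convexHull(P[:,:2].astype(np.float32))[:,0]
    q=np.linalg.lstsq(np.c_[2*h,np.ones(len(h))],(h**2).sum(1),rcond=None)[0]
    d=q[:2]-o;print(n,"cup adv mm",(d@ry*1e3).round(1),"lat",(d@rx*1e3).round(1),"z97",np.percentile(P[:,2],97).round(4))
    if n=="side": cv2.imwrite("pics/s7.png",cv2.resize(cv2.cvtColor(c["color"],cv2.COLOR_RGB2BGR)[150:230,250:360],None,fx=6,fy=6,interpolation=2))
E
```

```text
[ 0.5014 -0.0864  0.0428] 0.01397949202872344 [-0.4  3.1  5.1]
tcp advance mm 94.1
side cup adv mm 95.2 lat 0.0 z97 0.1005
scene 0
wrist cup adv mm 94.9 lat -12.2 z97 0.094
```

View pics/s7.png

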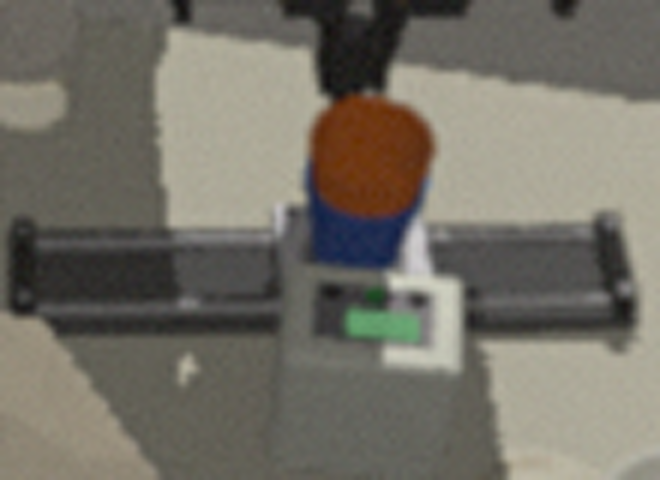

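The ball has dropped into the notch: advance is 94 mm against the measured 94.5 mm, and the last 1 mm of command moved the carriage only 0.2 mm. In the crop the cup at (370,155) still stands upright. I relieve the residual pull slightly and let it settle.

Emit:
step_arm(increments=[[0.1,0,0.1,0,0],[0.1,0,0,0,0],[0.1,0,0,0,0],[0.1,0,0,0,0],[0.1,0,0,0,0]])

```text
t: 20.82
tool_pos: [0.5015, -0.0862, 0.0428]
tool_rot: [[-0.957, 0.289, 0.0], [0.289, 0.957, 0.002], [0.0, 0.002, -1.0]]
contact_force: [-1.1, 1.0, 5.8]
width: 0.014
gripper_force: 25.0
```

```bash
python3 -c "
from plant import *
print(sign_off())"
```

```text
the job is handed in; nothing more can be done
None
```

The job is handed in, with no verdict returned: the orange cup is nested and released, the carriage is clicked into the notch (about 94 mm of travel against 94.5 mm measured), and the gripper is still holding the black grip at 25 N.

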